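# Index the mould turntable by one notch

## Task

The eight-sided mould stands on an indexing turntable whose spring plunger holds it locked in a notch. Press the red plunger cap in to unlock the table, turn the table clockwise (seen from above) by just one notch, not beyond, and let the plunger spring fully up so that it locks there. The mould must ride along standing in its place in the middle of the table; lift nothing and leave the other things on the bench where they are.

Things in the scene. Friction and masses are not known exactly. Their poses are not given: they have to be found in the camera images.
- pivot (a point): the turntable's axis, at the table's upper face, 64 mm above the bench. The aluminium table is a disc 170 mm across; it turns above a fixed steel ring 236 mm across with eight notches open outward, one every 45 degrees, on a green pedestal. One arm of the table reaches out over the ring and carries the plunger.
- plunger_top (a point): centre of the top face of the red plunger cap (48 mm across, dished: a rim 3 mm high and 5 mm wide stands round the face, leaving 40 mm clear inside). It stands 132 mm from the table's axis and 108 mm above the bench at rest, moves straight down when pressed, and goes round with the table. Below the cap are a steel shank and sleeve. A fingertip pressed into the dish can swing the table round by the cap while it holds the plunger in.
- next_place (a point): point fixed on the pedestal where the centre of the cap's top will be when the plunger has locked in the next notch clockwise (same height and radius, 45 degrees on about the axis)
- turntable (a joint): angle of the table, rad: 0 at the start, locked; grows clockwise seen from above; 0.785 is the next notch. A light friction of 0.12 N m keeps it where it is left; the lock has about 1 degree of play either way.
- plunger (a joint): how far the plunger is pressed in, m: 0 fully up (locked when in a notch), 0.015 at its lower stop. The spring pushes up with 4.5 N at the top and 8 N at the stop. The table is free once the plunger is in by more than 0.010. If the cap is let go between notches the plunger stays about 0.010 in, sliding under the ring, and springs up by itself when the next notch comes within about 2 degrees; it draws the table to the notch.
- mould_center (a point): centre of the loose eight-sided wooden mould with two black rubber bands, 88 mm over its corners, 70 mm tall (72 mm with the plaster top), 0.35 to 0.7 kg, standing in the middle of the table, so that its top is at 136 mm above the bench
- jug: brown mug-shaped wax jug with a handle, 84 mm across, 115 mm tall; loose bystander, origin at its underside
- bowl: white bowl, 116 mm across, 50 mm tall; loose bystander, origin at its underside
- spatula: spatula, 200 mm, lying flat; loose bystander, origin at its underside
- brush: brush, 190 mm, lying flat; loose bystander, origin at its underside
- wax_bar_a: green wax bar 160 x 14 x 14 mm, lying beside the turntable; loose bystander, origin at its underside
- wax_bar_b: dark green wax bar 130 x 14 x 14 mm, next to the other bar; loose bystander, origin at its underside
- mould_half: wooden mould half with plaster filling, 85 x 70 x 33 mm; loose bystander, origin at its underside
- wax_cake: dark green wax cake, 64 mm across, 22 mm tall; loose bystander, origin at its underside
Mind the look-alikes: they are no part of the job. Leave any blue look-alike of the part that bears mould_center alone.

How it is judged:
By the outcome, as a careful person would: the job done as asked, in the order asked, and still so for the second after the job is handed in, with the robot touching nothing.
It also fails if it takes over 38 s, if anything falls off the work surface, if the arm or the gripper's body presses on something with over 40 N, if the wrist force passes 120 N, or if a joint passes its speed limit or range.

## Robot

A 6-joint arm with a two-finger parallel gripper is mounted at the origin on the work surface. World frame = base frame: x ahead of the robot, y to its left, z up, the work surface at z = 0. Lengths are in mm, angles in rad, forces in N, time in s.
With the tool pointing down it reaches from about 275 to 750 mm from the base axis. Payload 10.2 kg.
Tool frame: the origin (TCP) lies at the very end of the fingers, on their centre line; the grasp point (between the pads) lies 19 mm behind it; z points along the fingers, y is the line along which they close (so a half turn about z gives the same grasp; the last joint's range is limited). The gripper opens to 85 mm and grips with 20 to 120 N. Pads are 22 mm wide; open, the fingers measure 114 mm over their backs; the gripper's body (76 mm by 85 mm) begins 54 mm behind the grasp point. The pads swing forward as they close: fully open they stand 13 mm farther back than shut.
Start: joints at [1.024, 0.313, 1.498, -0, 1.331, -0.223], TCP at [167.053, 497.719, 231.294] pointing down, gripper open.
Joint ranges: [-2.94, 2.94], [-0.97, 2.17], [0.19, 2.56], [-1.23, 4.37], [0.02, 3.11], [-2.88, 2.88]. Speed limits (rad/s): [2.39, 2.39, 3.01, 3.14, 3.14, 3.14].

## Interface

Orientations are given as a unit quaternion [w, x, y, z].
In Python, from rig import ctrl, optics gives the robot as it stands. The module is installed in compiled form; this text tells all that it offers.
- The arm moves only by the shell command python3 -m handwheel 'ROWS' [FORCE]. ROWS is JSON, a list that holds one entry, the list of rows, each a list of 5 numbers: the gripper command: -1 is fully open, 1 is shut, values between are in proportion, then the shift along the world's x, y, z in units of 50 mm (1.0 is 50 mm), then the turn about the world's z in units of 8 degrees (1.0 is 8 degrees). In form: [[[gripper, tx, ty, tz, twist], ...]]. A call has 1 to 10 rows; each row shifts and turns the commanded pose from where the row before left it; what a row does not reach is not made up. A row lasts 1/10 s, in which the tool goes at most 50 mm and 8.59 degrees, less where a joint would pass 70% of its speed; a pose out of reach is approached as far as the arm can. A call is refused whole if a number of a shift passes 1 or a number of a turn 1, either way. A call with a gripper value outside its range is refused whole. The fingers move at their own pace and stop on an object; FORCE is the grip in N (left out, the last holds). Time passes only in rows, so rows that do not move let the fingers close. It gives the time, the measured TCP pose, the force, the opening and the grip force at its end, in the units of the state.
- ctrl.sense(): the state, without advancing time (a new reading comes with each control period).
- optics.capture(name): name is "scene" or "top" or "wrist"; returns a dict with "img" (384x512x3 uint8, blue, green, red), "K" (3x3 intrinsics, pixels), "dist_coeffs" ([k1, k2, p1, p2, k3] as OpenCV has them; the pictures are not rectified), "R" (3x3) and "t" (3): a world point X has camera coordinates R X + t. Camera axes: x right, y down, z forward; pixel columns grow to the right and rows downward; lengths in mm; the calibration is good to about 2 mm. A picture is of the moment at which its call begins. There is no depth.
- ctrl.finish_job(): hands the job in; it is judged then, once.
The state is a dict: "time_s": time; "joints": joint angles; "dq": joint speeds; "tau": joint torques, N m; "eef_pos": TCP position; "ee_rot": TCP orientation; "force": force on the tool from outside, world axes, zero at the start; "wrist_torque": the same for the moment, N m; "grip_width": opening from 0.0 (shut) to 1.0 (fully open); "grip_force": force on a finger pad.
Only numpy, scipy, OpenCV 4.12 (cv2) and the standard library are available. Lean on these libraries where they do the work, as an engineer would, in place of code of your own. Each camera call takes 0.05 s, during which the arm holds its last target. There are 200 camera calls.

## Working session

There is one attempt and no reset: what is moved stays moved. The work goes in short steps, Python scripts to look and compute and a shell command to move; the robot and the scene stay as the last step left them, time stands still between calls to the robot, and variables do not carry over. Pictures are saved under pics/ and viewed, at most 10 in all, crops included, and the job is handed in when it is done.

```bash
mkdir -p pics; cat > h.py <<'E'
import cv2,numpy as np
from rig import ctrl,optics
def shot(n,f):
    c=optics.capture(n); cv2.imwrite(f'pics/{f}.png',c['img']); np.savez(f'pics/{f}.npz',**{k:np.array(v) for k,v in c.items()}); return c
def load(f): return dict(np.load(f'pics/{f}.npz'))
def ray(c,p):
    u=cv2.undistortPoints(np.array([[p]],float),c['K'],c['dist_coeffs'])[0,0]
    R=c['R'];o=-R.T@c['t']; d=R.T@np.array([u[0],u[1],1]); return o,d/np.linalg.norm(d)
def atz(c,p,z):
    o,d=ray(c,p); return o+d*(z-o[2])/d[2]
def tri(L):
    A=0;b=0
    for c,p in L:
        o,d=ray(c,p);M=np.eye(3)-np.outer(d,d);A=A+M;b=b+M@o
    return np.linalg.solve(A,b)
def proj(c,X): return cv2.projectPoints(np.array(X,float).reshape(-1,1,3),cv2.Rodrigues(c['R'])[0],c['t'],c['K'],c['dist_coeffs'])[0][:,0]
def red(c):
    h=cv2.cvtColor(c['img'],cv2.COLOR_BGR2HSV)
    m=((h[...,0]<8)|(h[...,0]>172))&(h[...,1]>140)&(h[...,2]>60)
    n,l,s,ce=cv2.connectedComponentsWithStats(m.astype(np.uint8))
    return [(s[i].tolist(),ce[i].round(1).tolist()) for i in range(1,n) if s[i,4]>25]
E
python3 - <<'E'
from h import *
a=shot('scene','s0');b=shot('top','t0')
print(red(a),red(b)); print(ctrl.sense())
cv2.imwrite('pics/both.png',cv2.resize(np.hstack([a['img'],b['img']]),(800,300)))
E
```

```text
[([272, 172, 15, 12, 147], [278.9, 177.4])] [([246, 212, 15, 15, 174], [252.6, 218.9])]
{'time_s': 0.1, 'joints': array([ 1.02364496e+00,  3.13385734e-01,  1.49835057e+00, -3.47332287e-05,
        1.33101031e+00, -2.23391293e-01]), 'dq': array([ 0.00036355, -0.0014362 , -0.00281173, -0.00129175, -0.00215961,
        0.00079391]), 'tau': array([ 4.00361430e-03, -4.12897789e+01, -2.60141641e+01, -1.02413617e-04,
        2.95557715e-03, -1.41478841e-05]), 'eef_pos': array([166.91266784, 497.51696214, 230.80052839]), 'ee_rot': array([-2.01204828e-04,  1.61169841e-01,  9.86926517e-01, -5.41025629e-04]), 'force': array([ 0.31718913, -0.20016938, -0.22233977]), 'wrist_torque': array([-0.02499603,  0.02304224,  0.00655772]), 'grip_force': 0.0, 'grip_width': 0.9978953883024053}
```

View pics/s0.png

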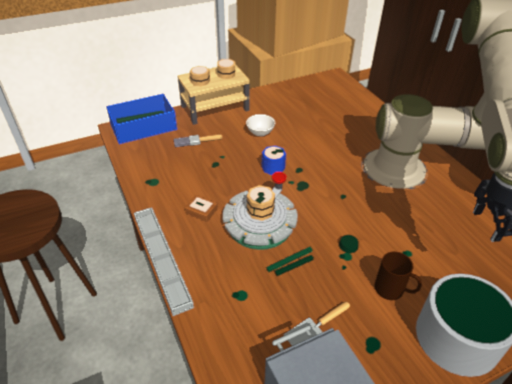

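View pics/t0.png

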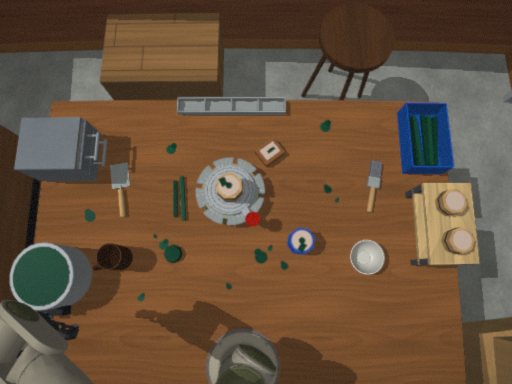

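Both views show one red cap, at scene (279,177) and top (253,219). The mould on the table is at scene (261,203) and top (230,186). Possible mix-ups are the blue banded mould at scene (274,159) / top (302,240), and the mould half at top (270,152). I choose the natural-wood mould on the ring and the red cap.

```bash
python3 - <<'E'
from h import *
a=load('s0');b=load('t0')
P=tri([(a,(278.9,177.2)),(b,(252.6,218.9))]); print('cap',P, atz(b,(252.6,218.9),108))
# ring/table: find pivot: ring ellipse in top
print('ring c guess',[atz(b,p,55).round(0) for p in [(196,190),(265,190),(230,157),(230,225)]], atz(b,(230,185),136))
c=atz(b,(230.5,191),58);print(c)
c[2]=64
th=np.linspace(0,2*np.pi,200)
I=cv2.resize(b['img'][140:250,175:325],None,fx=4,fy=4,interpolation=cv2.INTER_CUBIC)
for i,(cx) in enumerate([c]):
  for r,z,col in [(85,64,(0,0,255)),(118,55,(255,0,0))]:
    X=np.c_[cx[0]+r*np.cos(th),cx[1]+r*np.sin(th),0*th+z]
    cv2.polylines(I,[((proj(b,X)-[175,140]+.5)*4).astype(int)],True,col,1)
cv2.imwrite('pics/crop.png',I)
for n in ('scene','wrist'): pass
E
```

```text
cap [477.10264649 -31.33999763 103.28165302] [476.80036664 -31.61066154 108.        ]
ring c guess [array([584., 163.,  55.]), array([584., -74.,  55.]), array([702.,  48.,  55.]), array([464.,  44.,  55.])] [582.29065042  41.17742226 136.        ]
[579.96295723  44.03857236  58.        ]
```

View pics/crop.png

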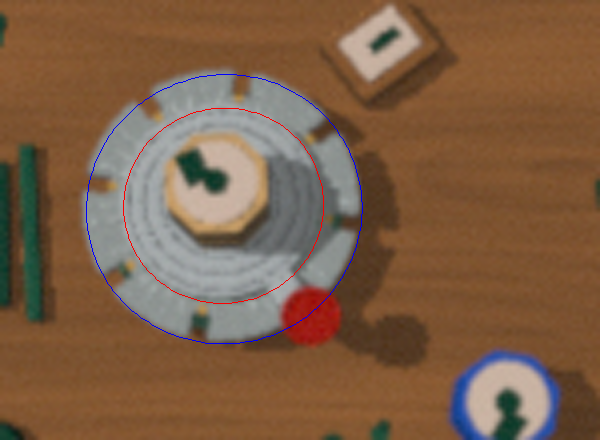

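The crop confirms the natural mould on the table and the red cap at 4–5 o'clock, crop (310,317). The blue mould at (508,402) is off the table. The pivot is near (582,45). Clockwise takes the cap to about (451,65). I'm moving above the cap with the gripper shut.

```bash
python3 -m handwheel '[[[1,0.44,-0.76,0,0],[1,0.44,-0.76,0,0],[1,0.44,-0.76,0,0],[1,0.44,-0.76,0,0],[1,0.44,-0.76,0,0],[1,0.44,-0.76,0,0],[1,0.44,-0.76,0,0],[1,0.44,-0.76,0,0],[1,0.44,-0.76,0,0],[1,0.44,-0.76,0,0]]]' 
python3 -m handwheel '[[[1,0.44,-0.76,0,0],[1,0.44,-0.76,0,0],[1,0.44,-0.76,0,0],[1,0,0,0,0],[1,0,0,0,0]]]'
python3 - <<'E'
from h import *
w=shot('wrist','w1');t=shot('top','t1');s=shot('scene','s1')
print(ctrl.sense()['eef_pos'],ctrl.sense()['grip_width'],red(w),red(t),red(s))
for r in red(w): print(atz(w,r[1],108))
print(-w['R'].T@w['t'])
E
```

```text
time_s: 1.1
eef_pos: [387.5, 116.0, 231.3]
ee_rot: [-0.0, 0.161, 0.987, 0.0]
force: [0.8, 0.2, -0.2]
grip_width: 0.001
grip_force: 0.0
time_s: 1.6
eef_pos: [452.9, 3.3, 230.8]
ee_rot: [-0.001, 0.162, 0.987, 0.0]
force: [0.2, -0.2, -0.1]
grip_width: 0.001
grip_force: 0.0
[452.59161513   4.63583348 231.30867576] -0.0027270056090361147 [([208, 193, 47, 47, 1502], [229.5, 214.6])] [] [([271, 172, 16, 12, 149], [278.8, 177.4])]
[475.10270806 -31.4166791  108.        ]
[390.17467949  24.25315104 373.14708893]
```

View pics/w1.png

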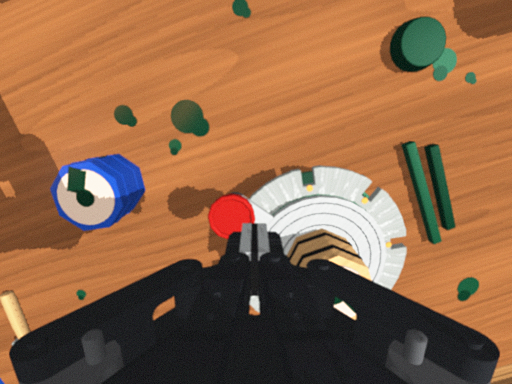

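The wrist view shows the red cap at (230,215), clear of the shut fingers at (253,240). The blue mould is at (97,190), well away. Next I refine the pivot by fitting the ring's outer edge.

```bash
python3 - <<'E'
from h import *
from scipy.optimize import least_squares
P=tri([(load('s0'),(278.9,177.2)),(load('t0'),(252.6,218.9)),(load('w1'),(229.5,214.6))]);print('cap',P)
th=np.radians(np.arange(0,360,3))
D=[]
for f in ('t0','w1'):
    c=load(f);g=cv2.GaussianBlur(cv2.cvtColor(c['img'],cv2.COLOR_BGR2HSV)[...,1].astype(np.float32),(3,3),0)
    r=np.arange(100,140,.5);out=[]
    for t in th:
        X=np.c_[582+r*np.cos(t),45.5+r*np.sin(t),0*r+56]
        p=proj(c,X).astype(np.float32); v=cv2.remap(g,p[None,:,0],p[None,:,1],cv2.INTER_LINEAR,borderValue=0)[0]
        dv=np.convolve(v,np.r_[np.ones(8),-np.ones(8)],'same'); i=dv[10:-10].argmax()+10
        if dv[i]>300 and v[max(i-12,0)]<70: out.append((t,r[i]))
    o=np.array(out); 
    A=np.c_[np.cos(o[:,0]),np.sin(o[:,0]),np.ones(len(o))]
    s=least_squares(lambda q:A@q-o[:,1],[0,0,118],loss='soft_l1',f_scale=1.5)
    print(f,len(o),'pivot',582+s.x[0],45.5+s.x[1],'R',s.x[2],np.median(abs(s.fun)))
    pv=np.array([582+s.x[0],45.5+s.x[1]]); d=P[:2]-pv; print('r',np.hypot(*d),'ang',np.degrees(np.arctan2(d[1],d[0])))
E
```

```text
cap [476.90321058 -31.84299331 102.98054065]
t0 97 pivot 582.9569051466665 46.65495380955988 R 120.00702774919532 0.3609066873156195
r 131.9443588534241 ang -143.49220136404193
w1 66 pivot 580.2566190702681 46.1035302718167 R 117.52792015186223 0.580486672718564
r 129.45110113503995 ang -142.97732633417232
```

```bash
python3 -m handwheel '[[[1,0.15,-0.24,-0.4,0],[1,0.15,-0.24,-0.5,0],[1,0.16,-0.24,-0.6,0],[1,0,0,-0.4,0],[1,0,0,-0.2,0],[1,0,0,0,0],[1,0,0,0,0]]]'
python3 - <<'E'
from h import *
w=shot('wrist','w2');s=shot('scene','s2')
print(ctrl.sense()['eef_pos'],red(w),red(s))
pv=np.array([582,46.5]);a0=np.radians(-143.4)
p=[pv+132*np.array([np.cos(a0-t),np.sin(a0-t)]) for t in np.radians(np.arange(0,45.1,4.5))]
print(np.round(p,1).tolist());print((np.diff(p,axis=0)/50).round(3).tolist())
x,y=w['img'].shape[1]//2,0
cv2.imwrite('pics/w2c.png',cv2.resize(w['img'][150:330,150:390],(800,600),interpolation=cv2.INTER_CUBIC))
E
```

```text
time_s: 2.45
eef_pos: [476.4, -31.9, 127.3]
ee_rot: [0.001, 0.161, 0.987, -0.0]
force: [-0.2, -0.4, -0.7]
grip_width: -0.001
grip_force: 0.0
[476.53755369 -32.0971258  127.44842044] [([219, 187, 77, 64, 2808], [257.9, 213.8])] [([272, 173, 15, 11, 138], [278.8, 177.8])]
[[476.0, -32.2], [470.2, -23.6], [465.0, -14.7], [460.6, -5.3], [456.9, 4.4], [454.0, 14.3], [451.8, 24.5], [450.5, 34.8], [450.0, 45.1], [450.3, 55.5], [451.4, 65.8]]
[[-0.117, 0.171], [-0.103, 0.18], [-0.089, 0.187], [-0.074, 0.194], [-0.058, 0.199], [-0.043, 0.203], [-0.027, 0.206], [-0.01, 0.207], [0.006, 0.207], [0.022, 0.206]]
```

View pics/w2c.png

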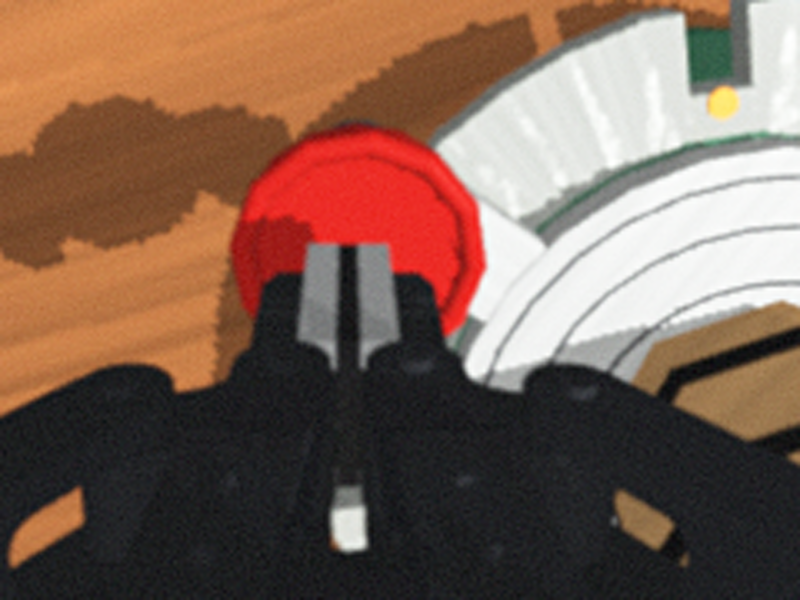

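The wrist crop shows the fingertip at crop (348,245), inside the dish (rim spans x 232–485), about 2 mm from centre. Pressing now.

```bash
python3 -m handwheel '[[[1,0,0,-0.2,0],[1,0,0,-0.16,0],[1,0,0,-0.14,0],[1,0,0,-0.13,0],[1,0,0,0,0],[1,0,0,0,0]]]'
```

```text
time_s: 3.15
eef_pos: [476.2, -32.4, 94.8]
ee_rot: [0.0, 0.161, 0.987, -0.0]
force: [-1.5, -1.5, 6.5]
grip_width: 0.004
grip_force: 3.3
```

```bash
python3 -m handwheel '[[[1,0,0,-0.03,0],[1,0,0,0,0],[1,-0.06,0.085,0,0],[1,-0.06,0.085,0,0],[1,-0.052,0.09,0,0],[1,-0.052,0.09,0,0],[1,0,0,0,0]]]'
python3 - <<'E'
from h import *
w=shot('wrist','w3');s=shot('scene','s3')
print(ctrl.sense()['force'],ctrl.sense()['eef_pos'],red(w),red(s))
for r in red(s): print(atz(s,r[1],95), 'ref', atz(load('s0'),(278.9,177.4),108))
E
```

```text
time_s: 3.85
eef_pos: [465.2, -14.5, 93.7]
ee_rot: [0.001, 0.161, 0.987, -0.0]
force: [-0.2, 0.4, 6.5]
grip_width: 0.0
grip_force: 3.4
[-0.60160679  1.67337917  7.23486883] [465.29197525 -14.75527378  93.62192213] [([214, 197, 86, 66, 2701], [258.9, 223.4])] [([277, 178, 15, 11, 104], [283.4, 184.0])]
[474.26393592  -3.0482062   95.        ] ref [479.90005399 -25.47787852 108.        ]
```

The cap is turning with the fingertip, with low side force. I continue along the arc to about 40.5° and check.

```bash
python3 -m handwheel '[[[1,-0.089,0.187,0,0],[1,-0.074,0.194,0,0],[1,-0.058,0.199,0,0],[1,-0.043,0.203,0,0],[1,-0.027,0.206,0,0],[1,-0.01,0.207,0,0],[1,0.006,0.207,0,0],[1,0,0,0,0]]]'
python3 - <<'E'
from h import *
w=shot('wrist','w4');s=shot('scene','s4')
print(ctrl.sense()['force'],ctrl.sense()['eef_pos'],red(w),red(s))
cv2.imwrite('pics/w4c.png',cv2.resize(np.hstack([w['img'][150:330,150:390],s['img'][150:270,200:360].repeat(1,0)[:,:].copy() if 0 else cv2.resize(s['img'][150:270,200:360],(240,180))]),(800,300),interpolation=cv2.INTER_CUBIC))
E
```

```text
time_s: 4.75
eef_pos: [450.6, 56.2, 93.6]
ee_rot: [0.001, 0.161, 0.987, 0.0]
force: [0.1, 0.0, 5.8]
grip_width: -0.002
grip_force: 3.5
[-0.68446265  1.29494631  6.33740021] [450.52593735  55.68469423  93.55800388] [([209, 199, 85, 64, 2570], [249.0, 224.5])] [([291, 189, 15, 12, 107], [297.3, 195.5])]
```

View pics/w4c.png

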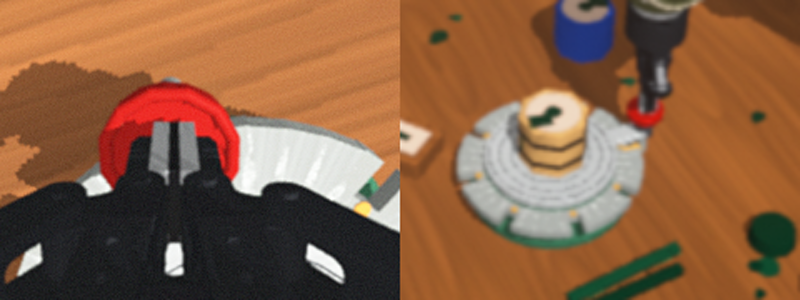

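The cap follows with about 3 mm of lag, so the table is at roughly 40°. The mould stands centred at scene crop (553,130). I advance about 10 mm, then lift slowly.

```bash
python3 -m handwheel '[[[1,0.01,0.1,0,0],[1,0.01,0.1,0,0],[1,0,0,0,0],[1,0,0,0.04,0],[1,0,0,0.04,0],[1,0,0,0.04,0],[1,0,0,0,0],[1,0,0,0,0]]]'
python3 - <<'E'
from h import *
w=shot('wrist','w5');s=shot('scene','s5')
print(ctrl.sense()['force'],ctrl.sense()['eef_pos'],red(w),red(s))
E
```

```text
time_s: 5.65
eef_pos: [451.6, 65.4, 99.4]
ee_rot: [0.001, 0.161, 0.987, 0.0]
force: [1.3, 1.4, 4.3]
grip_width: 0.002
grip_force: 2.6
[1.51871922 1.63248375 5.43345689] [451.5504782   65.38355962  99.39512535] [([208, 199, 85, 65, 2590], [248.0, 224.3])] [([292, 189, 15, 13, 112], [298.7, 195.9])]
```

At z 99.4 the cap still pushes on the fingertip, so the plunger has risen past the 10 mm sliding depth and entered the notch. Lifting clear.

```bash
python3 -m handwheel '[[[1,0,0,0.06,0],[1,0,0,0.06,0],[1,0,0,0.06,0],[1,0,0,0.1,0],[1,0,0,0.4,0],[1,-0.4,0,0.8,0],[1,-0.6,0.6,0.5,0],[1,-0.6,0.6,0,0],[1,0,0.9,0,0],[1,0,0.9,0,0]]]'
python3 -m handwheel '[[[1,0,0.9,0,0],[1,0,0.9,0,0],[1,0,0,0,0],[1,0,0,0,0]]]'
python3 - <<'E'
from h import *
s=shot('scene','s6');t=shot('top','t6')
print(ctrl.sense()['force'],red(t),red(s))
for n,f in (('0','t0'),('6','t6')):
    c=load(f);r=red(c)
    if r:
        p=atz(c,r[0][1],108);d=p[:2]-[582.9,46.7];print(p,np.hypot(*d),np.degrees(np.arctan2(d[1],d[0])))
if red(t) and red(s): print('tri',tri([(s,red(s)[0][1]),(t,red(t)[0][1])]))
cv2.imwrite('pics/end.png',np.hstack([cv2.resize(t['img'][130:280,160:340],(400,333)),cv2.resize(s['img'][130:280,190:370],(400,333))]))
E
```

```text
time_s: 6.75
eef_pos: [370.5, 216.7, 199.2]
ee_rot: [0.001, 0.162, 0.987, 0.0]
force: [1.4, -1.0, -0.2]
grip_width: 0.0
grip_force: 0.0
time_s: 7.15
eef_pos: [370.7, 305.7, 198.1]
ee_rot: [-0.0, 0.16, 0.987, -0.0]
force: [-0.4, -0.9, -0.1]
grip_width: -0.0
grip_force: 0.0
[-0.12829828  0.60225084  0.41714168] [([216, 220, 16, 14, 174], [223.5, 226.6])] [([292, 188, 16, 14, 178], [299.0, 194.2])]
[476.80036664 -31.61066154 108.        ] 131.86998108443996 -143.56948188045976
[451.56473639  61.85153332 108.        ] 132.20635548366005 173.41914696619025
tri [452.87760569  62.74153269  97.07118969]
```

View pics/end.png

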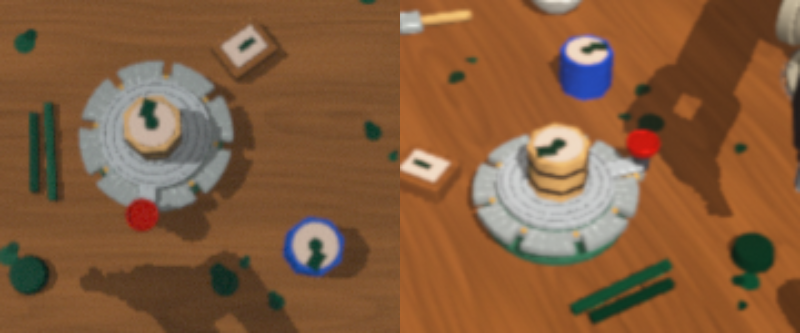

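The cap turned only 43.0°, and it triangulates 6 mm lower than at the start, so the plunger has probably stopped just short of the notch. The mould is still centred. I go back over the cap and feel its height.

```bash
python3 -m handwheel '[[[1,0,-0.9,0,0],[1,0,-0.9,0,0],[1,0,-0.9,0,0],[1,0.4,-0.9,0,0],[1,0.6,-0.6,0,0],[1,0.6,-0.6,-0.4,0],[1,0,0,-0.7,0],[1,0,0,-0.5,0],[1,0,0,0,0],[1,0,0,0,0]]]'
python3 -m handwheel '[[[1,0,0,-0.15,0],[1,0,0,-0.13,0],[1,0,0,0,0],[1,0,0,0,0]]]'
```

```text
time_s: 8.25
eef_pos: [451.3, 64.7, 119.2]
ee_rot: [0.0, 0.162, 0.987, -0.0]
force: [0.4, -0.8, -0.5]
grip_width: 0.002
grip_force: 0.0
time_s: 8.65
eef_pos: [451.2, 65.4, 104.5]
ee_rot: [0.0, 0.161, 0.987, -0.0]
force: [-0.1, -0.6, -0.2]
grip_width: -0.0
grip_force: 0.0
```

There is no contact at 104.5, so the plunger is still sliding under the ring. I press in lightly and drag about 2° more.

```bash
python3 -m handwheel '[[[1,0,0,-0.1,0],[1,0,0,-0.08,0],[1,0,0,0,0],[1,0.01,0.045,0,0],[1,0.01,0.045,0,0],[1,0,0,0,0],[1,0,0,0.05,0],[1,0,0,0.05,0],[1,0,0,0.05,0],[1,0,0,0,0]]]'
python3 -c "
from h import *
print(ctrl.sense()['force'])"
```

```text
time_s: 9.65
eef_pos: [452.4, 69.9, 103.2]
ee_rot: [0.001, 0.161, 0.987, 0.0]
force: [-0.0, 1.1, 3.7]
grip_width: 0.006
grip_force: 2.3
[-0.00743355  1.13786066  3.73152995]
```

At 103.2 the cap now pushes up, where there was no contact before, so the plunger has sprung into the notch. Retracting and checking.

```bash
python3 -m handwheel '[[[1,0,0,0.06,0],[1,0,0,0.06,0],[1,0,0,0.1,0],[1,0,0,0.4,0],[1,-0.4,0,0.8,0],[1,-0.6,0.6,0.5,0],[1,-0.6,0.6,0,0],[1,0,0.9,0,0],[1,0,0.9,0,0],[1,0,0.9,0,0]]]'
python3 -m handwheel '[[[1,0,0.9,0,0],[1,0,0,0,0],[1,0,0,0,0]]]'
python3 - <<'E'
from h import *
s=shot('scene','s7');t=shot('top','t7')
p=atz(t,red(t)[0][1],108);d=p[:2]-[582.9,46.7];print(p,np.hypot(*d),-143.57-np.degrees(np.arctan2(d[1],d[0]))+360)
print(red(s),'tri',tri([(s,red(s)[0][1]),(t,red(t)[0][1])]))
cv2.imwrite('pics/end2.png',np.hstack([cv2.resize(t['img'][130:280,160:340],(400,333)),cv2.resize(s['img'][130:280,190:370],(400,333))]))
E
```

```text
time_s: 10.65
eef_pos: [371.4, 266.5, 199.0]
ee_rot: [0.0, 0.161, 0.987, -0.0]
force: [1.2, -0.4, -0.1]
grip_width: 0.004
grip_force: 0.0
time_s: 10.95
eef_pos: [371.5, 310.1, 198.3]
ee_rot: [-0.001, 0.16, 0.987, -0.001]
force: [0.7, -0.2, 0.4]
grip_width: 0.0
grip_force: 0.0
[453.16254267  67.34921851 108.        ] 131.37046114108986 45.473431870212664
[([292, 187, 16, 14, 179], [299.7, 193.2])] tri [453.54631523  67.46052763 105.7614852 ]
```

View pics/end2.png

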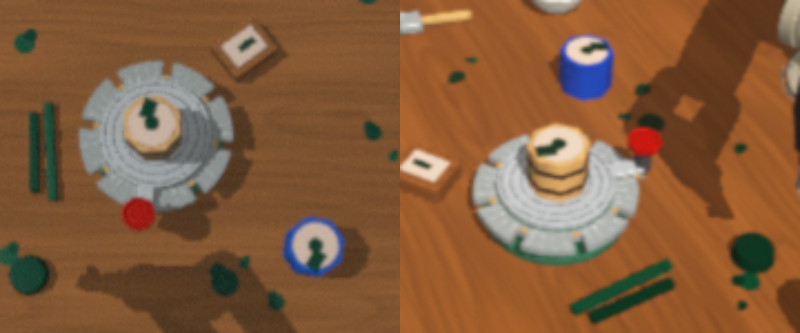

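The cap, at top crop (138,214) and scene crop (645,142), has turned 45.5°, within the lock's play. It stands about 9 mm higher than before, with the shank visible. The mould is still centred and the bystanders look unmoved. Handing in.

```bash
python3 -c "
from rig import ctrl
print(ctrl.finish_job())"
```

```text
the job is handed in; nothing more can be done
None
```

The table is turned one notch clockwise (camera-measured 45.5°) and the plunger has sprung back up to lock it; the mould is still standing in the middle, the nearby things look unmoved, and the job was handed in at about 11 s.

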